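# Set out the buckle-forming tools on the engraver's bench

## Robot

A 6-joint arm with a two-finger parallel gripper is mounted at the origin on the work surface. World frame = base frame: x ahead of the robot, y to its left, z up, the work surface at z = 0. Lengths are in m, angles in rad, forces in N, time in s.
With the tool pointing down it reaches from about 0.375 to 0.9 m from the base axis. Payload 3.1 kg.
Tool frame: the origin (TCP) lies between the finger pads; the fingertips stand 17 mm ahead of it and the grasp point (between the pads) lies 2 mm behind it (robot.nose_length is the distance from the TCP to the fingertips, in m); z points along the fingers, y is the line along which they close (so a half turn about z gives the same grasp; the last joint's range is limited). The gripper opens to 87 mm and grips with 3 to 60 N. Pads are 19 mm wide; open, the fingers measure 117 mm over their backs; the gripper's body (75 mm by 190 mm) begins 51 mm behind the grasp point.
Start: joints at [-1.397, 0.527, 1.433, -0, 1.181, -0.178], TCP at [0.216, -0.586, 0.24] pointing down, gripper open.
Joint ranges: [-3.08, 3.08], [-0.75, 2.2], [0.22, 2.44], [-1.43, 4.57], [0, 2.65], [-2.85, 2.85]. Speed limits (rad/s): [2.79, 2.79, 3.14, 3.14, 3.14, 3.14].

## Interface

Orientations are given as a unit quaternion [x, y, z, w].
In Python, from rig import robot, cams gives the robot as it stands.
- The arm moves only by the shell command python3 -m pendant 'ROWS' [FORCE]. ROWS is JSON, a list of rows, each an object with "jaw": the opening, from 0 (shut) to 1 (fully open); "linear": the shift along the tool's x, y, z in cm, a list of three; "twist": the turn about the tool's z in degrees. A call has 1 to 12 rows; each row shifts and turns the commanded pose from where the row before left it, along the tool's axes as they then stand; what a row does not reach is not made up. A row lasts 1/12 s, in which the tool goes at most 41.7 mm and 7.16 degrees, less where a joint would pass 70% of its speed; a pose out of reach is approached as far as the arm can. A call is refused whole if a number of a shift passes 4.17 or a number of a turn 7.16, either way. A call with a gripper value outside its range is refused whole. The fingers move at their own pace and stop on an object; FORCE is the grip in N (left out, the last holds). Time passes only in rows, so rows that do not move let the fingers close. It gives the time, the measured TCP pose, the force, the opening and the grip force at its end, in the units of the state.
- robot.get_obs(): the state, without advancing time (a new reading comes with each control period).
- cams.camera(name): name is "scene" or "top"; returns a dict with "color" (400x640x3 uint8, blue, green, red), "depth" (400x640 float32, m along the optical axis (not along the pixel's ray), 0 where there is no reading), "fov_y" (degrees; the focal length in pixels is half the picture's height over the tangent of half this angle, whatever the lens; pixels are square), "cx", "cy" (the principal point, pixels), "view" (4x4, takes a point from world to camera coordinates). Camera axes: x right, y down, z forward; pixel columns grow to the right and rows downward; lengths in m; the calibration is good to about 2 mm. A picture is of the moment at which its call begins.
- robot.hand_in(): hands the job in; it is judged then, once.
The state is a dict: "time": time; "q": joint angles; "joint_velocities": joint speeds; "joint_torque": joint torques, N m; "position": TCP position; "tool_rot": TCP orientation; "ft_force": force on the tool from outside, world axes, zero at the start; "moment": the same for the moment, N m; "grip_width": finger opening in m; "grip_force": force on a finger pad.
Only numpy, scipy, OpenCV 4.12 (cv2) and the standard library are available. Lean on these libraries where they do the work, as an engineer would, in place of code of your own. Each camera call takes 0.05 s, during which the arm holds its last target. There are 200 camera calls.

## Task

Set out the forming tools for the next buckle: lay the die block on the middle of the steel bench plate with its long sides along the plate's long sides, and stand the punch upright, foot down, on the middle of the die block. Stand the wide collar on the middle of the round turntable, and stand the narrow collar on the bench top exactly midway between the plate and the turntable, in line with their centres. Leave the glass jar and the eyeglass standing where they are.

Things in the scene. Friction and masses are not known exactly. Their poses are not given: they have to be found in the camera images.
- die_block: Loose steel die block, a rectangular slab 46 mm (its x) by 70 mm (its y) by 22 mm high, flat on top, with a dark round mark of 38 mm diameter painted at the centre of its top face (no recess) and a small dark dot on either side of it. About 0.5 kg. Lies flat on the bench at the start, turned by up to 0.6 rad. Origin at the centre of its underside; z up.
- punch: Loose turned steel forming punch, 50 mm tall, standing upright on its foot: foot 32 mm diameter and 12 mm high, tapering to a straight shank of 24 mm diameter from 16 to 44 mm height, tip rounded off. About 0.2 kg. Origin at the centre of its foot's underside; z up along its axis.
- wide_collar: Loose plain steel collar (short tube, open at both ends), the wide and low one: outer diameter 60 mm, bore 44 mm, 34 mm high, axis vertical. About 0.34 kg. Origin at the centre of its underside; z up.
- narrow_collar: Loose plain steel collar (short tube, open at both ends), the narrow and tall one: outer diameter 40 mm, bore 26 mm, 44 mm high, axis vertical. About 0.25 kg. Origin at the centre of its underside; z up.
- bench_plate: Fixed rectangular steel bench plate, 80 mm (its x) by 110 mm (its y) and 20 mm high, flat top with four small dark dots at the corners. Stands to the left or the right of the turntable, 270 mm from it centre to centre. Does not move. Origin at the centre of its underside, on the bench; z up.
- turntable: Fixed round dark turntable, 96 mm diameter, with a flat black rubber top of 88 mm diameter 26 mm above the bench. Does not move or turn. Its x axis is at right angles to the line from its centre to the bench plate's centre (pointing away from the robot), its y axis lies along that line. Origin at the centre of its underside, on the bench; z up.
- glass_jar: Loose small amber glass jar with a steel lid, 42 mm diameter, 50 mm tall, standing in the same row as the loose tools. Not to be moved. Origin at the centre of its underside.
- eyeglass: Loose black watchmaker's eyeglass, a cone-shaped cup of 26 mm diameter at the foot and 42 mm at the top, 30 mm tall, standing in the same row as the loose tools. Not to be moved. Origin at the centre of its underside.
Not all that is in view belongs to the job. What is shaped like the bench_plate but blue or green is not meant.

How it is judged:
By the outcome, as a careful person would: the job done as asked, in the order asked, and still so for the second after the job is handed in, with the robot touching nothing.
It also fails if it takes over 118 s, if anything falls off the work surface, if the arm or the gripper's body presses on something with over 40 N, if the wrist force passes 120 N, or if a joint passes its speed limit or range.

## Working session

There is one attempt and no reset: what is moved stays moved. The work goes in short steps, Python scripts to look and compute and a shell command to move; the robot and the scene stay as the last step left them, time stands still between calls to the robot, and variables do not carry over. Pictures are saved under pics/ and viewed, at most 14 in all, crops included, and the job is handed in when it is done.

```bash
ls; mkdir -p pics; python3 - <<'E'
from rig import robot,cams
import cv2,numpy as np
o=robot.get_obs();print({k:np.round(v,3).tolist() for k,v in o.items()})
for n in("scene","top"):
    c=cams.camera(n);cv2.imwrite(f"pics/{n}0.png",c["color"]);print(n,c["fov_y"],c["cx"],c["cy"],np.round(c["view"],3).tolist());np.savez(f"/tmp/{n}.npz",**c)
E
```

```text
pics
{'time': 0.0, 'q': [-1.396, 0.528, 1.434, -0.0, 1.181, -0.178], 'joint_velocities': [-0.001, -0.002, -0.001, -0.003, -0.0, 0.0], 'joint_torque': [-0.001, -44.005, -17.659, 0.063, 0.058, -0.0], 'position': [0.216, -0.586, 0.239], 'tool_rot': [0.984, 0.175, -0.0, -0.001], 'ft_force': [-0.065, -0.413, 0.996], 'moment': [-0.057, -0.039, -0.005], 'grip_force': 0.0, 'grip_width': 0.087}
scene 45.74262648625644 317.27105413424545 200.16758610704784 [[0.216, 0.976, -0.021, -0.104], [0.647, -0.159, -0.746, -0.319], [-0.731, 0.148, -0.666, 1.56], [0.0, 0.0, 0.0, 1.0]]
top 48.14505117810677 311.85678357992595 198.71798254338168 [[0.025, -1.0, 0.005, -0.005], [-0.997, -0.026, -0.074, 0.513], [0.074, -0.003, -0.997, 1.249], [0.0, 0.0, 0.0, 1.0]]
```

View pics/top0.png

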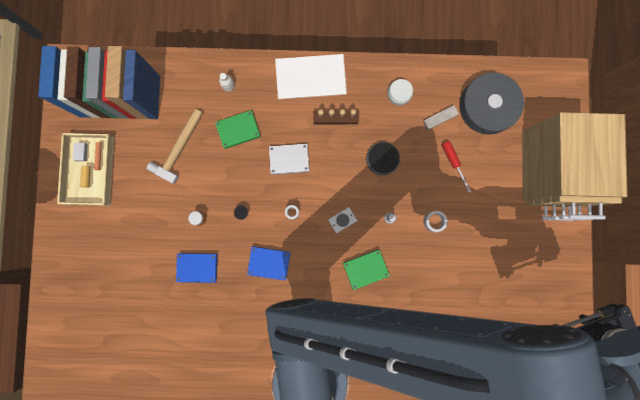

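View pics/scene0.png

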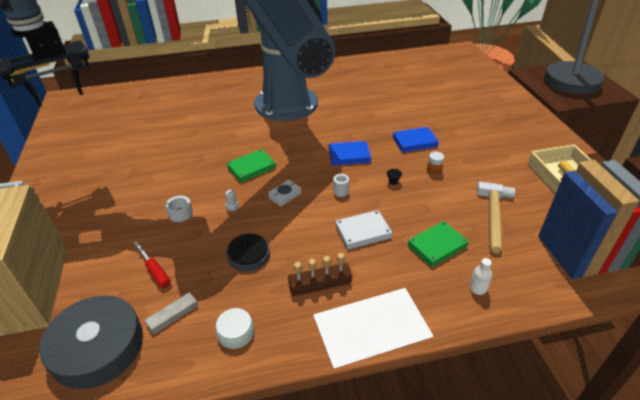

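Top view: the white plate is at (289,159), turntable (383,158), die (343,220), punch (390,218), wide collar (436,222), narrow collar (292,212), eyeglass (241,212) and jar (196,218). The scene view shows the same layout from the far side.

```bash
cat > h.py <<'E'
import numpy as np,cv2
from rig import robot,cams
def cloud(c):
    f=200/np.tan(np.radians(c["fov_y"])/2); d=c["depth"]
    v,u=np.mgrid[:400,:640]
    P=np.stack([(u-c["cx"])/f*d,(v-c["cy"])/f*d,d],-1)
    V=c["view"]; W=(P-V[:3,3])@V[:3,:3]
    W[d==0]=np.nan; return W
def proj(c,p):
    f=200/np.tan(np.radians(float(c["fov_y"]))/2); V=c["view"]; q=V[:3,:3]@np.array(p)+V[:3,3]
    return np.array([q[0]/q[2]*f+c["cx"],q[1]/q[2]*f+c["cy"]])
H=dict(plate=(.020,289,159,.075),turntable=(.026,383,158,.06),die=(.022,343,220,.048),punch=(.05,390,218,.03),wide=(.034,436,222,.042),narrow=(.044,292,212,.033),eyeglass=(.03,241,212,.033),jar=(.05,196,218,.033))
E
cat > m.py <<'E'
from h import *
C={n:dict(np.load(f"/tmp/{n}.npz")) for n in("scene","top")}
W={n:cloud(C[n]) for n in C}
for n in W:
    z=W[n][...,2]; r=W[n]; m=(abs(z)<.012)&(abs(r[...,0]-.6)<.15)&(abs(r[...,1])<.3); print(n,"table z",np.median(z[m]),z[m].std())
for k,(h,u,v,R) in H.items():
    p=W["top"][v-2:v+3,u-2:u+3].reshape(-1,3); p0=np.nanmedian(p,0)[:2]
    for n in W:
        w=W[n].reshape(-1,3); col=C[n]["color"].reshape(-1,3)
        near=np.hypot(*(w[:,:2]-p0).T)<R
        s=w[near&(abs(w[:,2]-h)<.006)]
        if len(s)<5: print(k,n,len(s));continue
        xy=s[:,:2].astype(np.float32)
        hull=cv2.convexHull(xy*1000);(cc,rad)=cv2.minEnclosingCircle(hull);rect=cv2.minAreaRect(xy*1000)
        print(k,n,len(s),"z",s[:,2].mean().round(4),"mean",(xy.mean(0)*1000).round(1),"circ",np.round(cc,1),round(rad,1),"rect",np.round(rect[0],1),np.round(rect[1],1),round(rect[2],1))
E
python3 m.py
python3 - <<'E'
import cv2,numpy as np
a=cv2.imread('pics/top0.png')[130:250,180:460];cv2.imwrite('pics/c0.png',cv2.resize(a,None,fx=2.85,fy=2.85,interpolation=cv2.INTER_CUBIC))
E
```

```text
scene table z 0.00016462055699722773 0.002029389742904253
top table z -0.00048744149439960114 0.002656829958032076
plate scene 1237 z 0.0199 mean [632.1  75. ] circ [630.4  75.6] 65.6 rect [628.3  76. ] [ 86.2 110.8] 6.1
plate top 1046 z 0.0195 mean [626.6  77.7] circ [627.6  77.7] 65.7 rect [627.5  77.9] [ 80.5 109.7] 5.5
turntable scene 976 z 0.0257 mean [ 640.6 -193.2] circ [ 638.3 -192.5] 46.3 rect [ 637.4 -192.5] [87.7 90.4] 58.8
turntable top 744 z 0.0255 mean [ 635.4 -191.7] circ [ 635.3 -191.2] 47.0 rect [ 635.6 -191.5] [91.  87.2] 32.0
die scene 366 z 0.0215 mean [460.8 -80.6] circ [458.4 -79.6] 40.3 rect [458.4 -79.9] [51.4 71.4] 32.6
die top 399 z 0.0215 mean [456.1 -78.4] circ [455.6 -78.7] 39.7 rect [455.8 -78.4] [45.9 69.2] 32.4
punch scene 54 z 0.0484 mean [ 470.2 -214.8] circ [ 468.4 -215.2] 11.7 rect [ 467.8 -215.2] [22.5 19.3] 73.9
punch top 52 z 0.0487 mean [ 465.5 -212.9] circ [ 465.8 -212.9] 11.4 rect [ 465.1 -212.7] [20.9 20.3] 27.9
wide scene 215 z 0.0325 mean [ 463.8 -341.7] circ [ 461.2 -342.3] 31.2 rect [ 460.9 -341.4] [57.4 60.6] 84.1
wide top 173 z 0.0333 mean [ 458.5 -339.9] circ [ 459.3 -340.6] 30.3 rect [ 458.3 -340.6] [55.9 59.4] 0.9
narrow scene 114 z 0.0427 mean [478.1  62.5] circ [478.2  63.7] 21.6 rect [477.5  62.5] [35.3 41.9] 76.0
narrow top 95 z 0.0428 mean [473.4  64.4] circ [474.1  64.7] 19.9 rect [474.2  64.7] [37.8 37.3] 46.7
eyeglass scene 136 z 0.0298 mean [472.6 205.3] circ [471. 207.] 21.2 rect [470.8 205.9] [36.3 40.1] 71.6
eyeglass top 161 z 0.0295 mean [469.7 206.8] circ [469.8 207. ] 20.0 rect [469.6 206.6] [37.8 37.7] 48.0
jar scene 124 z 0.0495 mean [454.6 326.4] circ [452.2 325.6] 20.5 rect [452.3 326.7] [36.  39.1] 69.7
jar top 151 z 0.05 mean [450.5 328.7] circ [450.6 328.9] 19.2 rect [450.6 329.5] [36. 37.] 1.4
```

View pics/c0.png

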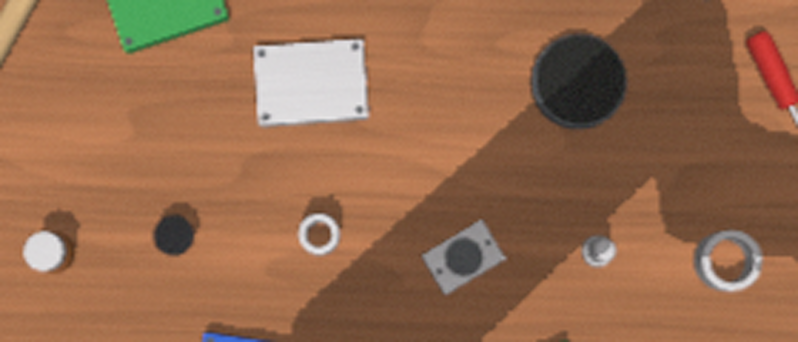

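The crop confirms the layout. In it the plate is centred at (311,82), its long axis turned about 5.5° in world. The measured sizes and the 269 mm spacing match the given dimensions. I'll average several frames and compute the first move.

```bash
cat >> h.py <<'E'
from scipy.spatial.transform import Rotation as Ro
def go(x,y,z,psi):
    o=robot.get_obs();R=Ro.from_quat(o["tool_rot"]).as_matrix();p=np.array(o["position"])
    cur=np.degrees(np.arctan2(R[1,0],R[0,0])); tw=-((psi-cur+180)%360-180)
    R2=R@Ro.from_euler("z",tw,degrees=True).as_matrix()
    print("t %.1f"%o["time"],"pos",(p*1000).round(1),"psi %.2f"%cur,"tilt",R[:2,2].round(4),"q6 %.2f"%o["q"][5],"| twist %.2f"%tw,"shift cm after twist",((R2.T@(np.array([x,y,z])-p))*100).round(2))
def look(names,n=5,off={}):
    "averaged top camera centres: rect/circle fits, mm"
    cs=[cams.camera("top") for _ in range(n)]; out={}
    for k in names:
        h,u,v,R=H[k]; dz=0; p0=None
        if k in off: p0=np.array(off[k][:2]);dz=off[k][2]
        E=[]
        for c in cs:
            W=cloud(c).reshape(-1,3)
            q=np.nanmedian(cloud(c)[v-2:v+3,u-2:u+3].reshape(-1,3),0)[:2] if p0 is None else p0
            s=W[(np.hypot(*(W[:,:2]-q).T)<R)&(abs(W[:,2]-h-dz)<.006),:2].astype(np.float32)*1000
            r=cv2.minAreaRect(s);cc,rad=cv2.minEnclosingCircle(s)
            a=r[2] if r[1][0]<r[1][1] else r[2]-90
            E.append([*s.mean(0),*cc,rad,*r[0],a])
        print(k,"mean/circ/rad/rect/ang",np.round(np.mean(E,0),1).tolist(),"sd",np.round(np.std(E,0),1).tolist()[:2])
E
python3 - <<'E'
from h import *
look(H)
go(.4557,-.0785,.24,122.4)
E
```

```text
plate mean/circ/rad/rect/ang [626.5, 77.9, 627.4, 77.7, 65.5, 627.3, 77.9, 5.8] sd [0.1, 0.1]
turntable mean/circ/rad/rect/ang [635.4, -191.3, 634.9, -190.6, 46.9, 635.6, -190.7, -15.8] sd [0.1, 0.2]
die mean/circ/rad/rect/ang [455.9, -78.4, 455.5, -78.6, 39.7, 455.9, -78.5, 32.3] sd [0.2, 0.2]
punch mean/circ/rad/rect/ang [465.5, -213.2, 465.7, -213.3, 11.3, 465.6, -213.3, -41.6] sd [0.2, 0.2]
wide mean/circ/rad/rect/ang [458.5, -340.8, 459.2, -340.9, 30.3, 458.4, -340.6, 1.5] sd [0.2, 0.4]
narrow mean/circ/rad/rect/ang [473.7, 64.5, 474.2, 64.6, 19.8, 474.1, 64.6, -16.8] sd [0.2, 0.2]
eyeglass mean/circ/rad/rect/ang [469.7, 206.7, 469.7, 207.1, 20.1, 469.7, 206.6, -51.9] sd [0.0, 0.1]
jar mean/circ/rad/rect/ang [450.7, 328.8, 450.6, 329.2, 19.1, 450.7, 329.0, 25.6] sd [0.0, 0.2]
t 0.3 pos [ 215.9 -586.3  239.3] psi 20.21 tilt [-0.0001  0.0005] q6 -0.18 | twist -102.19 shift cm after twist [ 3.003e+01  4.745e+01 -4.000e-02]
```

```bash

python3 -m pendant '[{"jaw":1,"linear":[0,0,0],"twist":-7},{"jaw":1,"linear":[0,0,0],"twist":-7},{"jaw":1,"linear":[0,0,0],"twist":-7},{"jaw":1,"linear":[0,0,0],"twist":-7},{"jaw":1,"linear":[0,0,0],"twist":-7},{"jaw":1,"linear":[0,0,0],"twist":-7},{"jaw":1,"linear":[0,0,0],"twist":-7},{"jaw":1,"linear":[0,0,0],"twist":-7},{"jaw":1,"linear":[0,0,0],"twist":-7},{"jaw":1,"linear":[0,0,0],"twist":-7},{"jaw":1,"linear":[0,0,0],"twist":-7},{"jaw":1,"linear":[0,0,0],"twist":-7}]' 40 
python3 -m pendant '[{"jaw":1,"linear":[0,0,0],"twist":-7},{"jaw":1,"linear":[0,0,0],"twist":-7},{"jaw":1,"linear":[0,0,0],"twist":-4.2},{"jaw":1,"linear":[1.5,2.37,0],"twist":0},{"jaw":1,"linear":[1.5,2.37,0],"twist":0},{"jaw":1,"linear":[1.5,2.37,0],"twist":0},{"jaw":1,"linear":[1.5,2.37,0],"twist":0},{"jaw":1,"linear":[1.5,2.37,0],"twist":0},{"jaw":1,"linear":[1.5,2.37,0],"twist":0},{"jaw":1,"linear":[1.5,2.37,0],"twist":0},{"jaw":1,"linear":[1.5,2.37,0],"twist":0},{"jaw":1,"linear":[1.5,2.37,0],"twist":0}]'
python3 -m pendant '[{"jaw":1,"linear":[1.5,2.37,0],"twist":0},{"jaw":1,"linear":[1.5,2.37,0],"twist":0},{"jaw":1,"linear":[1.5,2.37,0],"twist":0},{"jaw":1,"linear":[1.5,2.37,0],"twist":0},{"jaw":1,"linear":[1.5,2.37,0],"twist":0},{"jaw":1,"linear":[1.5,2.37,0],"twist":0},{"jaw":1,"linear":[1.5,2.37,0],"twist":0},{"jaw":1,"linear":[1.5,2.37,0],"twist":0},{"jaw":1,"linear":[1.5,2.37,0],"twist":0},{"jaw":1,"linear":[1.5,2.37,0],"twist":0},{"jaw":1,"linear":[1.5,2.37,0],"twist":0},{"jaw":1,"linear":[0,0,0],"twist":0}]'
python3 -c "
from h import *
go(.4557,-.0785,.0205,122.4)"
```

```text
time: 1.35
position: [0.216, -0.5864, 0.2395]
tool_rot: [0.612, 0.791, 0.0, -0.0]
ft_force: [-0.6, 0.5, -1.5]
grip_width: 0.087
grip_force: 0.0
time: 2.35
position: [0.3241, -0.357, 0.2397]
tool_rot: [0.482, 0.876, -0.0, 0.0]
ft_force: [0.7, -0.1, 0.2]
grip_width: 0.0872
grip_force: 0.0
time: 3.35
position: [0.4566, -0.0755, 0.2398]
tool_rot: [0.48, 0.877, 0.001, 0.0]
ft_force: [-0.7, 0.3, 0.0]
grip_width: 0.0867
grip_force: 0.0
t 3.4 pos [456.6 -75.5 239.8] psi 122.65 tilt [0.0015 0.0015] q6 -0.98 | twist 0.25 shift cm after twist [-0.22 -0.28 21.93]
```

```bash

python3 -m pendant '[{"jaw":1,"linear":[-0.2,-0.28,2.5],"twist":0.2},{"jaw":1,"linear":[0,0,3],"twist":0},{"jaw":1,"linear":[0,0,3],"twist":0},{"jaw":1,"linear":[0,0,3],"twist":0},{"jaw":1,"linear":[0,0,3],"twist":0},{"jaw":1,"linear":[0,0,2.5],"twist":0},{"jaw":1,"linear":[0,0,0],"twist":0},{"jaw":1,"linear":[0,0,0],"twist":0},{"jaw":1,"linear":[0,0,0],"twist":0}]'
python3 -c "
from h import *
go(.4557,-.0785,.0205,122.4)"
```

```text
time: 4.1
position: [0.4547, -0.0829, 0.0705]
tool_rot: [0.483, 0.875, 0.0, 0.001]
ft_force: [-0.5, 0.1, -0.6]
grip_width: 0.0873
grip_force: 0.0
t 4.1 pos [454.7 -82.9  70.5] psi 122.20 tilt [ 0.0014 -0.0007] q6 -0.98 | twist -0.20 shift cm after twist [0.32 0.32 5.  ]
```

```bash

python3 -m pendant '[{"jaw":1,"linear":[0.32,0.32,1],"twist":-0.2},{"jaw":1,"linear":[0,0,2],"twist":0},{"jaw":1,"linear":[0,0,1.5],"twist":0},{"jaw":1,"linear":[0,0,0],"twist":0},{"jaw":1,"linear":[0,0,0],"twist":0}]'
python3 -c "
from h import *
go(.4557,-.0785,.0205,122.4)"
python3 -m pendant '[{"jaw":1,"linear":[0,0,0],"twist":0}]'
python3 -c "
from h import *
go(.4557,-.0785,.0205,122.4)"
```

```text
time: 4.52
position: [0.4558, -0.0783, 0.0258]
tool_rot: [0.482, 0.876, 0.0, 0.001]
ft_force: [-0.6, 0.4, 0.2]
grip_width: 0.0868
grip_force: 0.0
t 4.5 pos [455.8 -78.3  25.8] psi 122.42 tilt [ 0.0017 -0.0008] q6 -0.98 | twist 0.02 shift cm after twist [-0.02 -0.02  0.53]
time: 4.6
position: [0.456, -0.0784, 0.0261]
tool_rot: [0.482, 0.876, 0.0, 0.001]
ft_force: [-0.4, 0.4, 0.3]
grip_width: 0.087
grip_force: 0.0
t 4.6 pos [456.  -78.4  26.1] psi 122.42 tilt [ 0.0027 -0.0012] q6 -0.98 | twist 0.02 shift cm after twist [ 0.01 -0.04  0.56]
```

Well aligned. Lower the rest, close, lift.

```bash

python3 -m pendant '[{"jaw":1,"linear":[0,0,0.5],"twist":0},{"jaw":1,"linear":[0,0,0],"twist":0},{"jaw":0.4,"linear":[0,0,0],"twist":0},{"jaw":0.4,"linear":[0,0,0],"twist":0},{"jaw":0.4,"linear":[0,0,0],"twist":0},{"jaw":0.4,"linear":[0,0,0],"twist":0},{"jaw":0.4,"linear":[0,0,0],"twist":0},{"jaw":0.4,"linear":[0,0,0],"twist":0},{"jaw":0.4,"linear":[0,0,0],"twist":0},{"jaw":0.4,"linear":[0,0,0],"twist":0}]' 45
python3 -c "
from h import *
go(.4557,-.0785,.0205,122.4)"
```

```text
time: 5.43
position: [0.4548, -0.0779, 0.0195]
tool_rot: [0.482, 0.876, -0.0, -0.0]
ft_force: [0.7, 1.0, 0.7]
grip_width: 0.0454
grip_force: 45.0
t 5.4 pos [454.8 -77.9  19.5] psi 122.42 tilt [-0.0004  0.0001] q6 -0.98 | twist 0.02 shift cm after twist [-0.1   0.04 -0.1 ]
```

```bash

python3 -m pendant '[{"jaw":0.4,"linear":[0,0,-1],"twist":0},{"jaw":0.4,"linear":[0,0,-2],"twist":0},{"jaw":0.4,"linear":[0,0,-3],"twist":0},{"jaw":0.4,"linear":[0,0,-3],"twist":0},{"jaw":0.4,"linear":[0,0,0],"twist":6},{"jaw":0.4,"linear":[0,0,0],"twist":7},{"jaw":0.4,"linear":[0,0,0],"twist":7},{"jaw":0.4,"linear":[0,0,0],"twist":6.7},{"jaw":0.4,"linear":[0,0,0],"twist":0},{"jaw":0.4,"linear":[0,0,0],"twist":0}]' 
python3 -c "
from h import *
go(.6274,.0779,.10,95.7)"
```

```text
time: 6.27
position: [0.4546, -0.0777, 0.1097]
tool_rot: [0.67, 0.743, -0.0, -0.0]
ft_force: [0.4, -0.6, -3.7]
grip_width: 0.0456
grip_force: 45.0
t 6.3 pos [454.6 -77.7 109.7] psi 95.89 tilt [-0.0006  0.0003] q6 -0.52 | twist 0.19 shift cm after twist [13.77 18.74  0.96]
```

```bash

python3 -m pendant '[{"jaw":0.4,"linear":[0.77,0.74,0],"twist":0.2},{"jaw":0.4,"linear":[1.5,2,0],"twist":0},{"jaw":0.4,"linear":[1.5,2,0],"twist":0},{"jaw":0.4,"linear":[2,3,0],"twist":0},{"jaw":0.4,"linear":[2,3,0],"twist":0},{"jaw":0.4,"linear":[2,3,0],"twist":0},{"jaw":0.4,"linear":[2,2,0],"twist":0},{"jaw":0.4,"linear":[1,2,0],"twist":0},{"jaw":0.4,"linear":[1,1,0],"twist":0},{"jaw":0.4,"linear":[0,0,0],"twist":0},{"jaw":0.4,"linear":[0,0,0],"twist":0},{"jaw":0.4,"linear":[0,0,0],"twist":0}]' 
python3 -c "
from h import *
go(.6274,.0779,.04,95.7)"
```

```text
time: 7.27
position: [0.6266, 0.0769, 0.1088]
tool_rot: [0.672, 0.741, -0.001, -0.001]
ft_force: [-0.2, -0.5, -4.7]
grip_width: 0.0456
grip_force: 45.0
t 7.3 pos [626.6  76.9 108.8] psi 95.60 tilt [-0.0033 -0.0002] q6 -0.15 | twist -0.10 shift cm after twist [0.09 0.11 6.88]
```

```bash

python3 -m pendant '[{"jaw":0.4,"linear":[0.1,0.08,1],"twist":0},{"jaw":0.4,"linear":[0,0,2],"twist":0},{"jaw":0.4,"linear":[0,0,2],"twist":0},{"jaw":0.4,"linear":[0,0,0.5],"twist":0},{"jaw":0.4,"linear":[0,0,0],"twist":0},{"jaw":0.4,"linear":[0,0,0],"twist":0},{"jaw":0.4,"linear":[0,0,0],"twist":0},{"jaw":0.4,"linear":[0,0,0],"twist":0}]' 
python3 -c "
from h import *
go(.6274,.0779,.04,95.7)
cv2.imwrite('pics/hold.png',cv2.resize(cams.camera('scene')['color'][150:300,270:470],None,fx=3,fy=3,interpolation=2))"
```

```text
time: 7.93
position: [0.63, 0.0781, 0.0558]
tool_rot: [0.672, 0.74, 0.001, 0.001]
ft_force: [0.1, 0.5, -4.2]
grip_width: 0.046
grip_force: 45.0
t 7.9 pos [630.   78.1  55.8] psi 95.51 tilt [ 0.0025 -0.0001] q6 -0.15 | twist -0.19 shift cm after twist [ 0.01 -0.26  1.58]
```

View pics/hold.png

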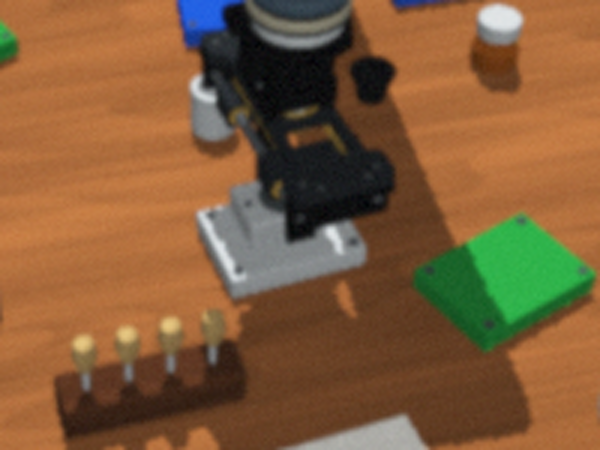

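The crop shows the die held square over the plate (die about (265,215), plate about (285,250)), with everything else clear.

```bash

python3 -m pendant '[{"jaw":0.4,"linear":[0,-0.24,0.6],"twist":-0.2},{"jaw":0.4,"linear":[0,0,0.6],"twist":0},{"jaw":0.4,"linear":[0,0,0],"twist":0},{"jaw":0.4,"linear":[0,0,0],"twist":0},{"jaw":0.4,"linear":[0,0,0],"twist":0},{"jaw":0.4,"linear":[0,0,0],"twist":0},{"jaw":0.4,"linear":[0,0,0],"twist":0},{"jaw":0.4,"linear":[0,0,0],"twist":0}]' 
python3 -c "
from h import *
go(.6274,.0779,.04,95.7)"
python3 -m pendant '[{"jaw":0.4,"linear":[0,0,0],"twist":0},{"jaw":0.4,"linear":[0,0,0],"twist":0}]'
python3 -c "
from h import *
go(.6274,.0779,.04,95.7)"
```

```text
time: 8.65
position: [0.6268, 0.078, 0.0427]
tool_rot: [0.671, 0.741, 0.0, 0.0]
ft_force: [0.2, -1.2, -4.2]
grip_width: 0.0455
grip_force: 45.0
t 8.7 pos [626.8  78.   42.7] psi 95.72 tilt [ 0.0003 -0.    ] q6 -0.15 | twist 0.02 shift cm after twist [-0.02  0.06  0.27]
time: 8.82
position: [0.6267, 0.078, 0.0427]
tool_rot: [0.671, 0.741, 0.0, 0.0]
ft_force: [-0.3, 0.1, -4.6]
grip_width: 0.0458
grip_force: 45.0
t 8.8 pos [626.7  78.   42.7] psi 95.71 tilt [ 0.0002 -0.    ] q6 -0.15 | twist 0.01 shift cm after twist [-0.02  0.07  0.27]
```

Settled. Lower, release gently, rise and move back for a look.

```bash

python3 -m pendant '[{"jaw":0.4,"linear":[0,0.07,0.15],"twist":0},{"jaw":0.4,"linear":[0,0,0.12],"twist":0},{"jaw":0.4,"linear":[0,0,0.05],"twist":0},{"jaw":0.4,"linear":[0,0,0],"twist":0},{"jaw":0.4,"linear":[0,0,0],"twist":0},{"jaw":0.4,"linear":[0,0,0],"twist":0}]' 
python3 -c "
from h import *
go(.6274,.0779,.04,95.7)"
python3 -m pendant '[{"jaw":0.65,"linear":[0,0,0],"twist":0},{"jaw":0.65,"linear":[0,0,0],"twist":0},{"jaw":0.65,"linear":[0,0,0],"twist":0},{"jaw":0.65,"linear":[0,0,0],"twist":0},{"jaw":0.65,"linear":[0,0,-1],"twist":0},{"jaw":0.65,"linear":[0,0,-3],"twist":0},{"jaw":1,"linear":[0,0,-4],"twist":0},{"jaw":1,"linear":[-3,-2,-2],"twist":0},{"jaw":1,"linear":[-3,-2,0],"twist":0},{"jaw":1,"linear":[-3,-2,0],"twist":0},{"jaw":1,"linear":[-3,-2,0],"twist":0},{"jaw":1,"linear":[-3,-2,0],"twist":0}]'
python3 -m pendant '[{"jaw":1,"linear":[-3,-2,0],"twist":0},{"jaw":1,"linear":[-3,-2,0],"twist":0},{"jaw":1,"linear":[-3,-2,0],"twist":0},{"jaw":1,"linear":[-3,-2,0],"twist":0},{"jaw":1,"linear":[-2,0,0],"twist":0},{"jaw":1,"linear":[0,0,0],"twist":0},{"jaw":1,"linear":[0,0,0],"twist":0},{"jaw":1,"linear":[0,0,0],"twist":0}]'
python3 -c "
from h import *
go(.4656,-.2133,.1,95.7)
cv2.imwrite('pics/d1.png',cv2.resize(cams.camera('top')['color'][110:270,160:480],None,fx=2.5,fy=2.5,interpolation=2))
look(['die'],5,{'die':(.627,.078,.02)})"
```

```text
time: 9.32
position: [0.6275, 0.0781, 0.0396]
tool_rot: [0.671, 0.741, 0.0, 0.0]
ft_force: [-0.9, -0.4, -1.6]
grip_width: 0.0456
grip_force: 45.0
t 9.3 pos [627.5  78.1  39.6] psi 95.71 tilt [ 0.0005 -0.    ] q6 -0.15 | twist 0.01 shift cm after twist [-0.02 -0.01 -0.04]
time: 10.32
position: [0.5421, -0.0823, 0.1406]
tool_rot: [0.671, 0.742, 0.0, 0.001]
ft_force: [1.1, -0.2, 0.1]
grip_width: 0.0847
grip_force: 0.0
time: 10.98
position: [0.4769, -0.2276, 0.1397]
tool_rot: [0.671, 0.741, 0.0, -0.0]
ft_force: [0.4, -0.4, -0.2]
grip_width: 0.0869
grip_force: 0.0
t 11.0 pos [ 476.9 -227.6  139.7] psi 95.71 tilt [-0.0001  0.0006] q6 -0.76 | twist 0.01 shift cm after twist [ 1.54 -0.99  3.97]
die mean/circ/rad/rect/ang [627.6, 77.2, 627.4, 76.4, 39.4, 628.0, 77.4, 5.1] sd [0.1, 0.0]
```

View pics/d1.png

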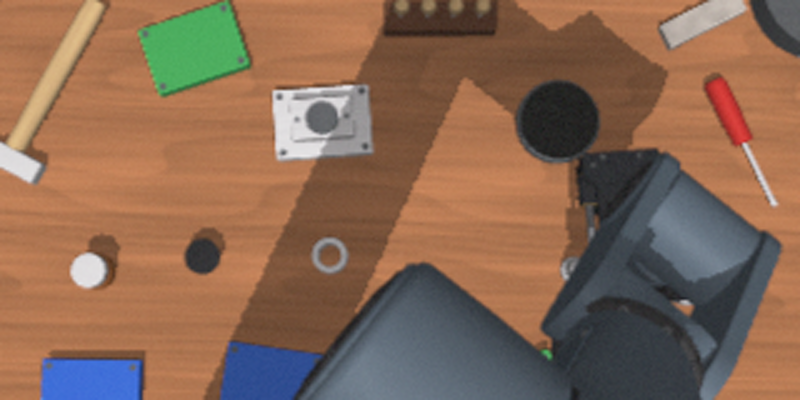

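The die (at (322,118) in the crop) lies centred on the plate, within 0.7 mm and 0.6°. Next the punch.

```bash

python3 -m pendant '[{"jaw":1,"linear":[1.54,-0.99,1],"twist":0},{"jaw":1,"linear":[0,0,3],"twist":0},{"jaw":1,"linear":[0,0,1],"twist":0},{"jaw":1,"linear":[0,0,0],"twist":0},{"jaw":1,"linear":[0,0,0],"twist":0},{"jaw":1,"linear":[0,0,0],"twist":0},{"jaw":1,"linear":[0,0,0],"twist":0},{"jaw":1,"linear":[0,0,0],"twist":0}]' 
python3 -c "
from h import *
go(.4656,-.2133,.037,95.7)"
```

```text
time: 11.95
position: [0.4664, -0.2147, 0.0903]
tool_rot: [0.671, 0.741, 0.0, 0.001]
ft_force: [0.5, -0.0, -0.3]
grip_width: 0.0871
grip_force: 0.0
t 11.9 pos [ 466.4 -214.7   90.3] psi 95.71 tilt [ 0.0018 -0.0013] q6 -0.75 | twist 0.01 shift cm after twist [ 0.15 -0.08  5.33]
```

```bash

python3 -m pendant '[{"jaw":1,"linear":[0.14,-0.08,1.3],"twist":0},{"jaw":1,"linear":[0,0,2],"twist":0},{"jaw":1,"linear":[0,0,1.9],"twist":0},{"jaw":1,"linear":[0,0,0],"twist":0},{"jaw":1,"linear":[0,0,0],"twist":0},{"jaw":1,"linear":[0,0,0],"twist":0},{"jaw":1,"linear":[0,0,0],"twist":0},{"jaw":1,"linear":[0,0,0],"twist":0}]' 
python3 -c "
from h import *
go(.4656,-.2133,.037,95.7)"
```

```text
time: 12.62
position: [0.4654, -0.2132, 0.0384]
tool_rot: [0.671, 0.741, 0.0, 0.001]
ft_force: [-0.1, 0.4, 0.3]
grip_width: 0.0874
grip_force: 0.0
t 12.6 pos [ 465.4 -213.2   38.4] psi 95.72 tilt [ 0.0018 -0.0013] q6 -0.75 | twist 0.02 shift cm after twist [-0.01  0.02  0.14]
```

```bash

python3 -m pendant '[{"jaw":0.5,"linear":[0,0,0.1],"twist":0},{"jaw":0.4,"linear":[0,0,0],"twist":0},{"jaw":0.3,"linear":[0,0,0],"twist":0},{"jaw":0.1,"linear":[0,0,0],"twist":0},{"jaw":0.1,"linear":[0,0,0],"twist":0},{"jaw":0.1,"linear":[0,0,0],"twist":0},{"jaw":0.1,"linear":[0,0,0],"twist":0},{"jaw":0.1,"linear":[0,0,0],"twist":0},{"jaw":0.1,"linear":[0,0,0],"twist":0},{"jaw":0.1,"linear":[0,0,0],"twist":0},{"jaw":0.1,"linear":[0,0,0],"twist":0}]' 30
python3 -c "
from h import *
go(.6274,.0773,.16,95.7)"
python3 -m pendant '[{"jaw":0.1,"linear":[0,0,-1],"twist":0},{"jaw":0.1,"linear":[0,0,-3],"twist":0},{"jaw":0.1,"linear":[0,0,-4],"twist":0},{"jaw":0.1,"linear":[0,0,-4],"twist":0},{"jaw":0.1,"linear":[0,0,0],"twist":0},{"jaw":0.1,"linear":[0,0,0],"twist":0},{"jaw":0.1,"linear":[0,0,0],"twist":0}]'
python3 -c "
from h import *
go(.6274,.0773,.16,95.7)"
```

```text
time: 13.53
position: [0.4648, -0.2127, 0.0363]
tool_rot: [0.671, 0.741, 0.0, 0.0]
ft_force: [0.2, -0.3, -0.8]
grip_width: 0.0228
grip_force: 30.0
t 13.5 pos [ 464.8 -212.7   36.3] psi 95.71 tilt [0.0001 0.    ] q6 -0.75 | twist 0.01 shift cm after twist [ 27.24  19.06 -12.36]
time: 14.12
position: [0.464, -0.2122, 0.1563]
tool_rot: [0.671, 0.741, -0.0, -0.0]
ft_force: [-0.1, -0.1, -2.8]
grip_width: 0.0232
grip_force: 30.0
t 14.1 pos [ 464.  -212.2  156.3] psi 95.72 tilt [-0.0008  0.0006] q6 -0.75 | twist 0.02 shift cm after twist [27.18 19.13 -0.37]
```

```bash

python3 -m pendant '[{"jaw":0.1,"linear":[1,0.7,0],"twist":0},{"jaw":0.1,"linear":[2,1.4,0],"twist":0},{"jaw":0.1,"linear":[2.6,1.8,0],"twist":0},{"jaw":0.1,"linear":[2.6,1.8,0],"twist":0},{"jaw":0.1,"linear":[2.6,1.8,0],"twist":0},{"jaw":0.1,"linear":[2.6,1.8,0],"twist":0},{"jaw":0.1,"linear":[2.6,1.8,0],"twist":0},{"jaw":0.1,"linear":[2.6,1.8,0],"twist":0},{"jaw":0.1,"linear":[2.6,1.8,0],"twist":0},{"jaw":0.1,"linear":[2.6,1.8,0],"twist":0},{"jaw":0.1,"linear":[2.2,1.6,0],"twist":0},{"jaw":0.1,"linear":[1.2,0.8,0],"twist":0}]'
python3 -m pendant '[{"jaw":0.1,"linear":[0.5,0.2,0],"twist":0},{"jaw":0.1,"linear":[0,0,1],"twist":0},{"jaw":0.1,"linear":[0,0,2],"twist":0},{"jaw":0.1,"linear":[0,0,2],"twist":0},{"jaw":0.1,"linear":[0,0,0.5],"twist":0},{"jaw":0.1,"linear":[0,0,0],"twist":0},{"jaw":0.1,"linear":[0,0,0],"twist":0},{"jaw":0.1,"linear":[0,0,0],"twist":0},{"jaw":0.1,"linear":[0,0,0],"twist":0},{"jaw":0.1,"linear":[0,0,0],"twist":0},{"jaw":0.1,"linear":[0,0,0],"twist":0},{"jaw":0.1,"linear":[0,0,0],"twist":0}]'
python3 -c "
from h import *
go(.6274,.0774,.079,95.7)"
```

```text
time: 15.12
position: [0.6257, 0.0807, 0.1538]
tool_rot: [0.67, 0.742, -0.001, -0.002]
ft_force: [0.2, 0.0, -2.2]
grip_width: 0.0231
grip_force: 30.0
time: 16.12
position: [0.6275, 0.0819, 0.102]
tool_rot: [0.671, 0.742, 0.0, 0.0]
ft_force: [0.4, 0.1, -1.0]
grip_width: 0.0232
grip_force: 30.0
t 16.1 pos [627.5  81.9 102. ] psi 95.72 tilt [ 0.0011 -0.0001] q6 -0.15 | twist 0.02 shift cm after twist [-0.45 -0.06  2.3 ]
```

```bash

python3 -m pendant '[{"jaw":0.1,"linear":[-0.44,-0.05,0.8],"twist":0},{"jaw":0.1,"linear":[0,0,0.9],"twist":0},{"jaw":0.1,"linear":[0,0,0.2],"twist":0},{"jaw":0.1,"linear":[0,0,0],"twist":0},{"jaw":0.1,"linear":[0,0,0],"twist":0},{"jaw":0.1,"linear":[0,0,0],"twist":0},{"jaw":0.1,"linear":[0,0,0],"twist":0},{"jaw":0.1,"linear":[0,0,0],"twist":0},{"jaw":0.1,"linear":[0,0,0],"twist":0}]'
python3 -c "
from h import *
go(.6274,.0774,.079,95.7)"
```

```text
time: 16.87
position: [0.6274, 0.0775, 0.0826]
tool_rot: [0.671, 0.741, 0.0, 0.0]
ft_force: [-0.2, 0.4, -2.5]
grip_width: 0.0226
grip_force: 30.0
t 16.9 pos [627.4  77.5  82.6] psi 95.72 tilt [0.0006 0.    ] q6 -0.15 | twist 0.02 shift cm after twist [-0.01  0.    0.36]
```

Lower to contact, in small steps.

```bash

python3 -m pendant '[{"jaw":0.1,"linear":[0,0,0.15],"twist":0},{"jaw":0.1,"linear":[0,0,0.12],"twist":0},{"jaw":0.1,"linear":[0,0,0.08],"twist":0},{"jaw":0.1,"linear":[0,0,0],"twist":0},{"jaw":0.1,"linear":[0,0,0],"twist":0},{"jaw":0.1,"linear":[0,0,0],"twist":0},{"jaw":0.1,"linear":[0,0,0],"twist":0}]'
python3 -c "
from h import *
go(.6274,.0774,.079,95.7)"
```

```text
time: 17.45
position: [0.6272, 0.0775, 0.0788]
tool_rot: [0.671, 0.741, 0.0, -0.0]
ft_force: [0.4, 0.2, -1.1]
grip_width: 0.0228
grip_force: 30.0
t 17.4 pos [627.2  77.5  78.8] psi 95.71 tilt [-0.  0.] q6 -0.15 | twist 0.01 shift cm after twist [-0.01  0.02 -0.02]
```

```bash

python3 -m pendant '[{"jaw":0.5,"linear":[0,0,0],"twist":0},{"jaw":0.5,"linear":[0,0,0],"twist":0},{"jaw":0.5,"linear":[0,0,0],"twist":0},{"jaw":0.5,"linear":[0,0,0],"twist":0},{"jaw":0.5,"linear":[0,0,-1],"twist":0},{"jaw":0.5,"linear":[0,0,-3],"twist":0},{"jaw":1,"linear":[0,0,-3],"twist":0},{"jaw":1,"linear":[-1.5,-0.8,-1],"twist":0},{"jaw":1,"linear":[-2.8,-1.5,0],"twist":0},{"jaw":1,"linear":[-2.8,-1.5,0],"twist":0},{"jaw":1,"linear":[-2.8,-1.5,0],"twist":0},{"jaw":1,"linear":[-2.8,-1.5,0],"twist":0}]'
python3 -m pendant '[{"jaw":1,"linear":[-2.8,-1.5,0],"twist":0},{"jaw":1,"linear":[-2.8,-1.5,0],"twist":0},{"jaw":1,"linear":[-2.8,-1.5,0],"twist":0},{"jaw":1,"linear":[-2.8,-1.5,0],"twist":0},{"jaw":1,"linear":[-2.8,-1.5,0],"twist":0},{"jaw":1,"linear":[-2.8,-1.5,0],"twist":0},{"jaw":1,"linear":[-2.8,-1.5,0],"twist":0},{"jaw":1,"linear":[-2.8,-1.5,0],"twist":0},{"jaw":1,"linear":[-2,-0.6,0],"twist":0},{"jaw":1,"linear":[0,0,0],"twist":0},{"jaw":1,"linear":[0,0,0],"twist":0},{"jaw":1,"linear":[0,0,0],"twist":0}]'
python3 -c "
from h import *
go(.459,-.3408,.025,95.7)
look(['punch'],5,{'punch':(.627,.077,.042)})
cv2.imwrite('pics/p1.png',cv2.resize(cams.camera('scene')['color'][150:300,120:450],None,fx=2.4,fy=2.4,interpolation=2))"
```

```text
time: 18.45
position: [0.5718, -0.0567, 0.1601]
tool_rot: [0.671, 0.742, 0.0, 0.001]
ft_force: [0.3, -0.8, -0.0]
grip_width: 0.0759
grip_force: 0.0
time: 19.45
position: [0.471, -0.3103, 0.1592]
tool_rot: [0.671, 0.741, 0.0, -0.0]
ft_force: [-0.2, -0.0, -0.2]
grip_width: 0.0868
grip_force: 0.0
t 19.4 pos [ 471.  -310.3  159.2] psi 95.70 tilt [0.     0.0006] q6 -0.88 | twist 0.00 shift cm after twist [-2.93 -1.5  13.42]
punch mean/circ/rad/rect/ang [627.2, 76.4, 627.3, 76.3, 11.2, 627.3, 76.4, -54.7] sd [0.2, 0.2]
```

View pics/p1.png

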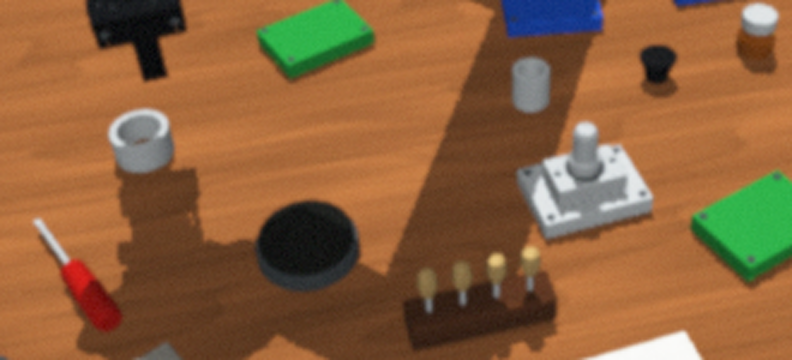

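Punch (585,150 in the crop) stands upright on the die, within 1 mm of centre. Now the wide collar.

```bash

python3 -m pendant '[{"jaw":1,"linear":[-2.93,-1.5,1],"twist":0},{"jaw":1,"linear":[0,0,3],"twist":0},{"jaw":1,"linear":[0,0,3],"twist":0},{"jaw":1,"linear":[0,0,1],"twist":0},{"jaw":1,"linear":[0,0,0],"twist":0},{"jaw":1,"linear":[0,0,0],"twist":0},{"jaw":1,"linear":[0,0,0],"twist":0},{"jaw":1,"linear":[0,0,0],"twist":0},{"jaw":1,"linear":[0,0,0],"twist":0},{"jaw":1,"linear":[0,0,0],"twist":0}]' 
python3 -c "
from h import *
go(.459,-.3408,.025,95.7)"
```

```text
time: 20.58
position: [0.4596, -0.342, 0.0801]
tool_rot: [0.671, 0.742, -0.0, 0.001]
ft_force: [-0.0, -0.8, 0.1]
grip_width: 0.087
grip_force: 0.0
t 20.6 pos [ 459.6 -342.    80.1] psi 95.73 tilt [ 0.0015 -0.0017] q6 -0.93 | twist 0.03 shift cm after twist [ 0.14 -0.06  5.51]
```

```bash

python3 -m pendant '[{"jaw":1,"linear":[0.12,-0.06,1.5],"twist":0},{"jaw":1,"linear":[0,0,2],"twist":0},{"jaw":1,"linear":[0,0,2],"twist":0},{"jaw":1,"linear":[0,0,0],"twist":0},{"jaw":1,"linear":[0,0,0],"twist":0},{"jaw":1,"linear":[0,0,0],"twist":0},{"jaw":1,"linear":[0,0,0],"twist":0}]' 
python3 -c "
from h import *
go(.459,-.3408,.025,95.7)"
python3 -m pendant '[{"jaw":0.8,"linear":[0,0,0],"twist":0},{"jaw":0.6,"linear":[0,0,0],"twist":0},{"jaw":0.5,"linear":[0,0,0],"twist":0},{"jaw":0.5,"linear":[0,0,0],"twist":0},{"jaw":0.5,"linear":[0,0,0],"twist":0},{"jaw":0.5,"linear":[0,0,0],"twist":0},{"jaw":0.5,"linear":[0,0,0],"twist":0},{"jaw":0.5,"linear":[0,0,0],"twist":0},{"jaw":0.5,"linear":[0,0,0],"twist":0},{"jaw":0.5,"linear":[0,0,0],"twist":0}]' 35
python3 -c "
from h import *
go(.459,-.3408,.025,95.7)"
```

```text
time: 21.17
position: [0.4591, -0.3412, 0.0252]
tool_rot: [0.671, 0.741, -0.0, 0.001]
ft_force: [0.6, -0.3, 0.8]
grip_width: 0.0871
grip_force: 0.0
t 21.2 pos [ 459.1 -341.2   25.2] psi 95.72 tilt [ 0.0017 -0.0018] q6 -0.93 | twist 0.02 shift cm after twist [ 0.04 -0.    0.02]
time: 22.0
position: [0.4584, -0.3405, 0.024]
tool_rot: [0.671, 0.741, 0.0, 0.0]
ft_force: [-0.0, 0.4, 2.3]
grip_width: 0.0589
grip_force: 35.1
t 22.0 pos [ 458.4 -340.5   24. ] psi 95.71 tilt [ 0.0002 -0.0001] q6 -0.93 | twist 0.01 shift cm after twist [-0.03  0.06 -0.1 ]
```

```bash

python3 -m pendant '[{"jaw":0.5,"linear":[0,0,-1],"twist":0},{"jaw":0.5,"linear":[0,0,-3],"twist":0},{"jaw":0.5,"linear":[0,0,-3],"twist":0},{"jaw":0.5,"linear":[0,0,-2],"twist":0},{"jaw":0.5,"linear":[0.6,1,0],"twist":0},{"jaw":0.5,"linear":[1.5,2.2,0],"twist":0},{"jaw":0.5,"linear":[2,2.8,0],"twist":0},{"jaw":0.5,"linear":[2,2.8,0],"twist":0},{"jaw":0.5,"linear":[2,2.8,0],"twist":0},{"jaw":0.5,"linear":[2,2.8,0],"twist":0},{"jaw":0.5,"linear":[1.5,2.5,0],"twist":0},{"jaw":0.5,"linear":[1,1.5,0],"twist":0}]'
python3 -m pendant '[{"jaw":0.5,"linear":[0.5,0.6,0],"twist":0},{"jaw":0.5,"linear":[0,0,1.5],"twist":0},{"jaw":0.5,"linear":[0,0,2.5],"twist":0},{"jaw":0.5,"linear":[0,0,0.5],"twist":0},{"jaw":0.5,"linear":[0,0,0],"twist":0},{"jaw":0.5,"linear":[0,0,0],"twist":0},{"jaw":0.5,"linear":[0,0,0],"twist":0},{"jaw":0.5,"linear":[0,0,0],"twist":0},{"jaw":0.5,"linear":[0,0,0],"twist":0},{"jaw":0.5,"linear":[0,0,0],"twist":0}]'
python3 -c "
from h import *
go(.6352,-.191,.0506,95.7)"
```

```text
time: 23.0
position: [0.6308, -0.1932, 0.1123]
tool_rot: [0.67, 0.742, 0.0, -0.001]
ft_force: [0.2, -0.7, -2.8]
grip_width: 0.059
grip_force: 35.2
time: 23.83
position: [0.6348, -0.1916, 0.0698]
tool_rot: [0.671, 0.741, 0.0, 0.001]
ft_force: [-0.2, -0.1, -2.3]
grip_width: 0.0586
grip_force: 35.2
t 23.8 pos [ 634.8 -191.6   69.8] psi 95.70 tilt [ 0.0014 -0.0007] q6 -0.56 | twist 0.00 shift cm after twist [0.06 0.05 1.92]
```

```bash

python3 -m pendant '[{"jaw":0.5,"linear":[0.05,0.05,0.8],"twist":0},{"jaw":0.5,"linear":[0,0,0.6],"twist":0},{"jaw":0.5,"linear":[0,0,0.2],"twist":0},{"jaw":0.5,"linear":[0,0,0],"twist":0},{"jaw":0.5,"linear":[0,0,0],"twist":0},{"jaw":0.5,"linear":[0,0,0],"twist":0},{"jaw":0.5,"linear":[0,0,0],"twist":0},{"jaw":0.5,"linear":[0,0,0],"twist":0},{"jaw":0.5,"linear":[0,0,0],"twist":0}]'
python3 -c "
from h import *
go(.6352,-.191,.0506,95.7)"
```

```text
time: 24.58
position: [0.6349, -0.1908, 0.0531]
tool_rot: [0.671, 0.741, 0.0, 0.0]
ft_force: [0.7, -0.2, -3.4]
grip_width: 0.0588
grip_force: 35.2
t 24.6 pos [ 634.9 -190.8   53.1] psi 95.71 tilt [ 0.0004 -0.0002] q6 -0.56 | twist 0.01 shift cm after twist [-0.02  0.02  0.25]
```

```bash

python3 -m pendant '[{"jaw":0.5,"linear":[0,0,0.13],"twist":0},{"jaw":0.5,"linear":[0,0,0.12],"twist":0},{"jaw":0.5,"linear":[0,0,0],"twist":0},{"jaw":0.5,"linear":[0,0,0],"twist":0},{"jaw":0.5,"linear":[0,0,0],"twist":0},{"jaw":0.5,"linear":[0,0,0],"twist":0}]'
python3 -m pendant '[{"jaw":0.9,"linear":[0,0,0],"twist":0},{"jaw":0.9,"linear":[0,0,0],"twist":0},{"jaw":0.9,"linear":[0,0,0],"twist":0},{"jaw":0.9,"linear":[0,0,0],"twist":0},{"jaw":1,"linear":[0,0,-1],"twist":0},{"jaw":1,"linear":[0,0,-3],"twist":0},{"jaw":1,"linear":[0,0,-4],"twist":0},{"jaw":1,"linear":[1,-0.5,-1],"twist":0},{"jaw":1,"linear":[2.8,-1.4,0],"twist":0},{"jaw":1,"linear":[2.8,-1.4,0],"twist":0},{"jaw":1,"linear":[2.8,-1.4,0],"twist":0},{"jaw":1,"linear":[2.8,-1.4,0],"twist":0}]'
python3 -m pendant '[{"jaw":1,"linear":[2.8,-1.4,0],"twist":0},{"jaw":1,"linear":[2.8,-1.4,0],"twist":0},{"jaw":1,"linear":[2.8,-1.4,0],"twist":0},{"jaw":1,"linear":[2.8,-1.4,0],"twist":0},{"jaw":1,"linear":[2.6,-1.3,0],"twist":0},{"jaw":1,"linear":[1,-0.5,0],"twist":0},{"jaw":1,"linear":[0,0,0],"twist":0},{"jaw":1,"linear":[0,0,0],"twist":0},{"jaw":1,"linear":[0,0,0],"twist":0},{"jaw":1,"linear":[0,0,0],"twist":0}]'
python3 -c "
from h import *
go(.4741,.0646,.03,95.7)
look(['wide'],5,{'wide':(.635,-.191,.026)})
cv2.imwrite('pics/w1.png',cv2.resize(cams.camera('top')['color'][110:270,160:480],None,fx=2.5,fy=2.5,interpolation=2))"
```

```text
time: 25.08
position: [0.6348, -0.1907, 0.0503]
tool_rot: [0.671, 0.741, -0.0, -0.0]
ft_force: [1.0, 0.2, -2.1]
grip_width: 0.0592
grip_force: 35.2
time: 26.08
position: [0.5613, -0.0744, 0.1415]
tool_rot: [0.671, 0.741, 0.0, 0.001]
ft_force: [0.8, 0.0, 0.6]
grip_width: 0.0868
grip_force: 0.0
time: 26.92
position: [0.4753, 0.0633, 0.1406]
tool_rot: [0.672, 0.741, 0.001, 0.001]
ft_force: [-0.2, 1.0, -0.2]
grip_width: 0.087
grip_force: 0.0
t 26.9 pos [475.3  63.3 140.6] psi 95.63 tilt [ 0.0022 -0.0005] q6 -0.20 | twist -0.07 shift cm after twist [ 0.15 -0.14 11.06]
wide mean/circ/rad/rect/ang [635.0, -191.2, 635.1, -191.3, 30.2, 634.9, -191.3, 21.2] sd [0.3, 0.3]
```

View pics/w1.png

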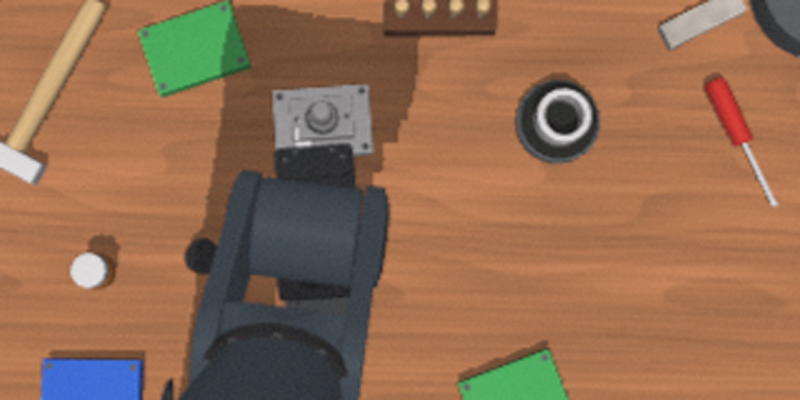

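Wide collar is centred on the turntable to 0.3 mm (the offset in the image, (565,115) against (558,121), is parallax). Before placing the narrow collar I'll check the peg rack, which is near the midpoint.

```bash

python3 -m pendant '[{"jaw":1,"linear":[0.15,-0.14,2],"twist":0},{"jaw":1,"linear":[0,0,3],"twist":0},{"jaw":1,"linear":[0,0,1],"twist":0},{"jaw":1,"linear":[0,0,0],"twist":0},{"jaw":1,"linear":[0,0,0],"twist":0},{"jaw":1,"linear":[0,0,0],"twist":0},{"jaw":1,"linear":[0,0,0],"twist":0},{"jaw":1,"linear":[0,0,0],"twist":0},{"jaw":1,"linear":[0,0,0],"twist":0}]'
python3 -c "
from h import *
go(.4741,.0646,.03,95.7)
W=cloud(dict(np.load('/tmp/top.npz'))).reshape(-1,3)
s=W[(W[:,0]>.69)&(W[:,0]<.82)&(abs(W[:,1]+.06)<.09)&(W[:,2]>.015)];print(s.min(0),s.max(0))
W=cloud(dict(np.load('/tmp/scene.npz'))).reshape(-1,3)
s=W[(W[:,0]>.69)&(W[:,0]<.82)&(abs(W[:,1]+.06)<.09)&(W[:,2]>.015)];print(s.min(0),s.max(0))"
```

```text
time: 27.97
position: [0.4726, 0.0658, 0.0811]
tool_rot: [0.671, 0.741, 0.001, 0.001]
ft_force: [0.3, -0.0, -0.4]
grip_width: 0.0869
grip_force: 0.0
t 28.0 pos [472.6  65.8  81.1] psi 95.72 tilt [ 0.0018 -0.0002] q6 -0.20 | twist 0.02 shift cm after twist [-0.14  0.13  5.11]
[ 0.73062592 -0.11853417  0.01515891] [0.76959422 0.01077126 0.08313741]
[ 0.73335335 -0.11988578  0.01510718] [0.77501091 0.01003184 0.08044837]
```

```bash

python3 -m pendant '[{"jaw":1,"linear":[-0.13,0.13,1.4],"twist":0},{"jaw":1,"linear":[0,0,2],"twist":0},{"jaw":1,"linear":[0,0,1],"twist":0},{"jaw":1,"linear":[0,0,0],"twist":0},{"jaw":1,"linear":[0,0,0],"twist":0},{"jaw":1,"linear":[0,0,0],"twist":0},{"jaw":1,"linear":[0,0,0],"twist":0}]' 
python3 -c "
from h import *
go(.4741,.0646,.037,95.7)"
python3 -m pendant '[{"jaw":0.8,"linear":[0,0,0],"twist":0},{"jaw":0.6,"linear":[0,0,0],"twist":0},{"jaw":0.4,"linear":[0,0,0],"twist":0},{"jaw":0.3,"linear":[0,0,0],"twist":0},{"jaw":0.3,"linear":[0,0,0],"twist":0},{"jaw":0.3,"linear":[0,0,0],"twist":0},{"jaw":0.3,"linear":[0,0,0],"twist":0},{"jaw":0.3,"linear":[0,0,0],"twist":0},{"jaw":0.3,"linear":[0,0,0],"twist":0},{"jaw":0.3,"linear":[0,0,0],"twist":0}]' 35
python3 -c "
from h import *
go(.6313,-.0566,.14,95.7)"
```

```text
time: 28.55
position: [0.474, 0.0647, 0.0371]
tool_rot: [0.671, 0.742, 0.0, 0.001]
ft_force: [0.1, 0.5, 0.7]
grip_width: 0.0875
grip_force: 0.0
t 28.6 pos [474.   64.7  37.1] psi 95.72 tilt [ 0.0014 -0.0001] q6 -0.20 | twist 0.02 shift cm after twist [-0.01  0.01  0.01]
time: 29.38
position: [0.4736, 0.0647, 0.0363]
tool_rot: [0.671, 0.741, 0.0, 0.0]
ft_force: [-0.3, -0.4, 0.1]
grip_width: 0.0395
grip_force: 35.0
t 29.4 pos [473.6  64.7  36.3] psi 95.71 tilt [ 0.0002 -0.    ] q6 -0.20 | twist 0.01 shift cm after twist [-13.64  14.49 -10.36]
```

```bash

python3 -m pendant '[{"jaw":0.3,"linear":[0,0,-1],"twist":0},{"jaw":0.3,"linear":[0,0,-3],"twist":0},{"jaw":0.3,"linear":[0,0,-4],"twist":0},{"jaw":0.3,"linear":[0,0,-2],"twist":0},{"jaw":0.3,"linear":[-1,1,0],"twist":0},{"jaw":0.3,"linear":[-2,2.1,0],"twist":0},{"jaw":0.3,"linear":[-2.4,2.6,0],"twist":0},{"jaw":0.3,"linear":[-2.4,2.6,0],"twist":0},{"jaw":0.3,"linear":[-2.4,2.6,0],"twist":0},{"jaw":0.3,"linear":[-2,2.1,0],"twist":0},{"jaw":0.3,"linear":[-1.4,1.5,0],"twist":0},{"jaw":0.3,"linear":[0,0,0],"twist":0}]'
python3 -m pendant '[{"jaw":0.3,"linear":[0,0,1.5],"twist":0},{"jaw":0.3,"linear":[0,0,3],"twist":0},{"jaw":0.3,"linear":[0,0,2.5],"twist":0},{"jaw":0.3,"linear":[0,0,0.7],"twist":0},{"jaw":0.3,"linear":[0,0,0],"twist":0},{"jaw":0.3,"linear":[0,0,0],"twist":0},{"jaw":0.3,"linear":[0,0,0],"twist":0},{"jaw":0.3,"linear":[0,0,0],"twist":0},{"jaw":0.3,"linear":[0,0,0],"twist":0},{"jaw":0.3,"linear":[0,0,0],"twist":0}]'
python3 -c "
from h import *
go(.6313,-.0566,.037,95.7)"
```

```text
time: 30.38
position: [0.6357, -0.0606, 0.1352]
tool_rot: [0.672, 0.741, 0.001, 0.003]
ft_force: [0.4, -0.7, -3.4]
grip_width: 0.0392
grip_force: 35.0
time: 31.22
position: [0.632, -0.0563, 0.0606]
tool_rot: [0.671, 0.742, 0.0, 0.001]
ft_force: [1.2, 0.0, -2.5]
grip_width: 0.0394
grip_force: 35.0
t 31.2 pos [632.  -56.3  60.6] psi 95.72 tilt [ 0.0021 -0.0005] q6 -0.36 | twist 0.02 shift cm after twist [-0.02 -0.07  2.36]
```

```bash

python3 -m pendant '[{"jaw":0.3,"linear":[0,-0.06,0.9],"twist":0},{"jaw":0.3,"linear":[0,0,0.8],"twist":0},{"jaw":0.3,"linear":[0,0,0.3],"twist":0},{"jaw":0.3,"linear":[0,0,0],"twist":0},{"jaw":0.3,"linear":[0,0,0],"twist":0},{"jaw":0.3,"linear":[0,0,0],"twist":0},{"jaw":0.3,"linear":[0,0,0],"twist":0},{"jaw":0.3,"linear":[0,0,0],"twist":0},{"jaw":0.3,"linear":[0,0,0],"twist":0}]'
python3 -c "
from h import *
go(.6313,-.0566,.037,95.7)"
```

```text
time: 31.97
position: [0.6309, -0.0563, 0.0396]
tool_rot: [0.671, 0.741, 0.0, 0.0]
ft_force: [-0.4, -0.1, -3.2]
grip_width: 0.0395
grip_force: 35.0
t 32.0 pos [630.9 -56.3  39.6] psi 95.71 tilt [ 0.0005 -0.0001] q6 -0.36 | twist 0.01 shift cm after twist [-0.04  0.04  0.26]
```

Lower, release, rise, retreat to the side and check all.

```bash

python3 -m pendant '[{"jaw":0.3,"linear":[-0.03,0.04,0.15],"twist":0},{"jaw":0.3,"linear":[0,0,0.13],"twist":0},{"jaw":0.3,"linear":[0,0,0],"twist":0},{"jaw":0.3,"linear":[0,0,0],"twist":0},{"jaw":0.3,"linear":[0,0,0],"twist":0},{"jaw":0.3,"linear":[0,0,0],"twist":0}]'
python3 -m pendant '[{"jaw":0.7,"linear":[0,0,0],"twist":0},{"jaw":0.7,"linear":[0,0,0],"twist":0},{"jaw":0.7,"linear":[0,0,0],"twist":0},{"jaw":0.7,"linear":[0,0,0],"twist":0},{"jaw":0.7,"linear":[0,0,-1],"twist":0},{"jaw":0.7,"linear":[0,0,-3],"twist":0},{"jaw":0.7,"linear":[0,0,-4],"twist":0},{"jaw":0.7,"linear":[0,0,-4],"twist":0},{"jaw":0.7,"linear":[-1,-1.5,-1],"twist":0},{"jaw":0.7,"linear":[-3,-2,0],"twist":0},{"jaw":0.7,"linear":[-3,-2,0],"twist":0},{"jaw":0.7,"linear":[-3,-2,0],"twist":0}]'
python3 -m pendant '[{"jaw":0.7,"linear":[-3,-2,0],"twist":0},{"jaw":0.7,"linear":[-3,-2,0],"twist":0},{"jaw":0.7,"linear":[-3,-2,0],"twist":0},{"jaw":0.7,"linear":[-3,-1,0],"twist":0},{"jaw":0.7,"linear":[-3,0,0],"twist":0},{"jaw":0.7,"linear":[-3,0,0],"twist":0},{"jaw":0.7,"linear":[0,0,0],"twist":0},{"jaw":0.7,"linear":[0,0,0],"twist":0},{"jaw":0.7,"linear":[0,0,0],"twist":0},{"jaw":0.7,"linear":[0,0,0],"twist":0}]'
python3 -c "
from h import *
look(['plate','die','punch','wide','narrow','turntable','eyeglass','jar'],5,dict(die=(.627,.077,.02),punch=(.627,.077,.042),wide=(.635,-.191,.026),narrow=(.631,-.0566,0),plate=(.627,.078,0),turntable=(.635,-.191,0)))
for n in('top','scene'): cv2.imwrite(f'pics/{n}9.png',cams.camera(n)['color'])"
```

```text
time: 32.47
position: [0.6311, -0.0565, 0.0365]
tool_rot: [0.671, 0.741, -0.0, -0.0]
ft_force: [-0.8, -0.5, -3.1]
grip_width: 0.0394
grip_force: 35.0
time: 33.47
position: [0.5662, -0.1641, 0.1684]
tool_rot: [0.67, 0.742, 0.0, 0.001]
ft_force: [0.3, -0.4, 0.2]
grip_width: 0.061
grip_force: 0.0
time: 34.3
position: [0.5144, -0.3481, 0.1668]
tool_rot: [0.671, 0.742, 0.0, -0.001]
ft_force: [-0.7, 0.4, 0.3]
grip_width: 0.0607
grip_force: 0.0
plate mean/circ/rad/rect/ang [624.4, 77.7, 627.2, 77.6, 65.5, 627.3, 77.9, 5.8] sd [0.1, 0.2]
die mean/circ/rad/rect/ang [626.7, 77.3, 627.7, 76.6, 39.4, 627.9, 77.4, 5.2] sd [0.1, 0.2]
punch mean/circ/rad/rect/ang [627.1, 76.4, 627.4, 76.3, 11.2, 627.5, 76.7, -29.2] sd [0.2, 0.2]
wide mean/circ/rad/rect/ang [634.9, -191.0, 635.1, -190.9, 30.0, 634.8, -191.2, 52.5] sd [0.2, 0.2]
narrow mean/circ/rad/rect/ang [630.8, -56.0, 631.3, -56.4, 19.8, 631.3, -55.6, -87.3] sd [0.1, 0.4]
turntable mean/circ/rad/rect/ang [633.6, -189.3, 635.1, -191.1, 47.2, 635.5, -191.2, -35.7] sd [0.3, 0.1]
eyeglass mean/circ/rad/rect/ang [469.8, 206.8, 469.8, 207.0, 20.1, 469.8, 206.6, -42.2] sd [0.1, 0.1]
jar mean/circ/rad/rect/ang [450.6, 328.8, 450.6, 328.9, 19.1, 450.6, 329.2, -26.1] sd [0.2, 0.1]
```

View pics/scene9.png

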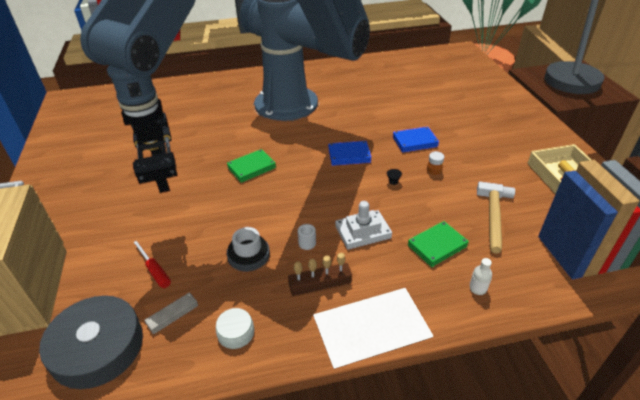

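View pics/top9.png

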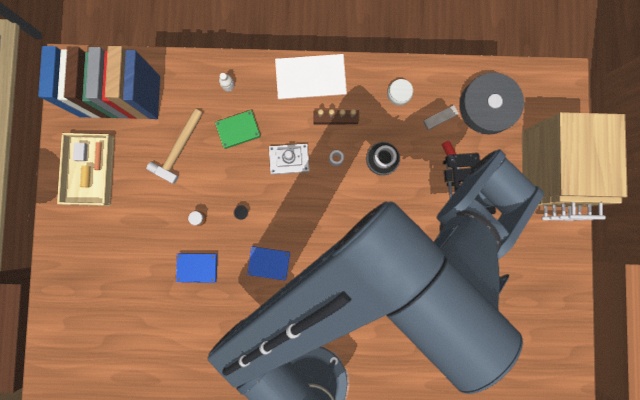

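Both views show everything in place and the arm clear: plate with die and punch (289,157 top view), narrow collar (337,157), wide collar on the turntable (384,156), jar and eyeglass unmoved. All placings are within about 1 mm.

```bash
python3 -c "
from rig import robot
print(robot.hand_in())"
```

```text
the job is handed in; nothing more can be done
None
```

I placed the die block, punch, wide collar and narrow collar in the order asked, each measuring within about 1 mm of its target. The jar and eyeglass did not move, and I handed the job in at about 35 s of the 118 s limit; the hand-in gave no verdict back.

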